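Gauge the bore of a tent-pole socket

TASK

Measure the bore of the tent pole's socket tube with the telescoping gauge: take the gauge out of its wooden holder, feel for the opening of the socket and lower the gauge straight in until its flange sits flat on the rim; only then press the button on its top so that the plungers spring out against the wall, and let the button go to lock them. Then draw the gauge straight out without disturbing the locked plungers and stand it back down in its holder, flange on the block. Go gently, never pressing the gauge on the socket with more than about 3 kg (30 N), and leave the jar, the cup and the bread roll where they are.

Things in the scene. Friction and masses are not known exactly. Their poses are not given: they have to be found in the camera images.
- foot: foot of a marquee pole, fixed on the table: dark steel base plate 200 x 150 x 8 mm, two steel rails along its x axis. Origin: centre of the plate's underside; z up. A carriage between the rails carries an upright aluminium socket tube: bore 44 mm, outer diameter 58 mm, plain flat rim 64 mm above the table, open down to 16 mm above the table
- socket_mid (a point): point above the foot's centre at the rim's height, 64 mm above the table; axes as the foot. NOT the socket's axis: the tube is loose and stands anywhere up to 11 mm either way along the foot's x and 2 mm along its y from here, unmeasured. Pushed sideways it shifts with a stiff rub of about 4 N, at most 14 mm along x, 3 mm along y. It stands on rubber and sinks 1 mm per 8 N
- holder: fixed block of plain wood 90 x 90 mm, 50 mm high, with an upright through hole of 54 mm in the middle of its top. Origin: centre of the underside; z up
- holder_mouth (a point): centre of the hole in the holder at the height of the block's top, 50 mm above the table
- gauge_grip (a point): middle of the handle of the gauge, a round upright tool of 0.3 to 0.5 kg, on its axis, 43 mm above the underside of its flange. Aluminium handle 24 mm in diameter, from 5 to 75 mm above the flange's underside, then the button (to 85 mm). It starts standing in the holder, flange on the block, plungers locked in
- gauge_flange (a point): on the gauge's axis at the underside of its steel flange (70 mm wide, 5 mm thick); z up the handle. Below it the round steel head, 41 mm in diameter, 40 mm long, 1.5 mm chamfer at its foot: enters the socket only within about 3 mm of its axis, 1.5 mm to spare all round. It comes to 64 mm above the table seated on the socket, 50 mm on the holder
- button_top (a point): centre of the top of the gauge's steel button, 18 mm in diameter, 85 mm above the flange's underside. It starts to move at 8 N and is fully down (4 mm) at 12 N; while it is down the plungers are free and spring out, and when it comes up by its own spring they are locked where they are
- tip_a (a point): tip of one of the two plungers, 8 mm thick, in opposite sides of the gauge's head (along the gauge's x axis), 28 mm below the flange's underside. Locked in, the tips are 40 mm apart; free in the open air 52 mm; each has its own weak spring of about 1 N. The lock holds against about 10 N along the plunger
- tip_b (a point): tip of the opposite plunger; the distance between the two tips is the reading, 44 mm in this socket
- jar: closed glass jar, 56 mm in diameter, 75 mm high, origin at the centre of its underside; a bystander
- cup: clear plastic cup, 76 mm in diameter at the rim, 95 mm high, origin at the centre of its underside; a bystander
- roll: bread roll, 88 mm in diameter, 50 mm high, origin at the centre of its underside; a bystander
Not all that is in view belongs to the job. What is shaped like the part that bears gauge_grip but blue is not meant.

How it is judged:
By the outcome, as a careful person would: the job done as asked, in the order asked, and still so for the second after the job is handed in, with the robot touching nothing.
It also fails if it takes over 64 s, if anything falls off the work surface, if the arm or the gripper's body presses on something with over 40 N, if the wrist force passes 120 N, or if a joint passes its speed limit or range.

ROBOT

A 6-joint arm with a two-finger parallel gripper is mounted at the origin on the work surface. World frame = base frame: x ahead of the robot, y to its left, z up, the work surface at z = 0. Lengths are in mm, angles in rad, forces in N, time in s.
With the tool pointing down it reaches from about 400 to 925 mm from the base axis. Payload 12.5 kg.
Tool frame: the origin (TCP) lies at the centre of the arm's flange, where the gripper is bolted on; the fingertips stand 190 mm ahead of it and the grasp point (between the pads) lies 171 mm ahead of it; z points along the fingers, y is the line along which they close (so a half turn about z gives the same grasp; the last joint's range is limited). The gripper opens to 95 mm and grips with 3 to 60 N. Pads are 20 mm wide; open, the fingers measure 119 mm over their backs; the gripper's body (75 mm by 180 mm) begins 59 mm behind the grasp point.
Start: joints at [1.102, 0.491, 1.559, -0, 1.092, -0.106], TCP at [221.785, 584.326, 404.761] pointing down, gripper open.
Joint ranges: [-3.1, 3.1], [-0.84, 2.19], [0.05, 2.79], [-1.13, 4.28], [0.06, 2.93], [-2.69, 2.69]. Speed limits (rad/s): [2.22, 2.22, 2.79, 3.14, 3.14, 3.14].

INTERFACE

Orientations are given as [roll, pitch, yaw] about the fixed x, y, z axes, in that order (R = Rz(yaw) Ry(pitch) Rx(roll)).
In Python, from cell import env, read_camera, search_frame, cut_out gives the robot as it stands. The module is installed in compiled form; this text tells all that it offers.
- The arm moves only by the tool move_arm, never from a script. Its argument "commands" is a list of rows, each a list of 3 entries, a list of its own where there are three numbers: the shift along the world's x, y, z normalised to -1 to 1, where 1 is 0.03 m, then the turn about the world's z normalised to -1 to 1, where 1 is 0.08 rad, then the opening, from -1 (shut) to 1 (fully open), so that 0 is half open. A call has 1 to 20 rows; each row shifts and turns the commanded pose from where the row before left it; what a row does not reach is not made up. A row lasts 1/12 s, in which the tool goes at most 41.7 mm and 7.16 degrees, less where a joint would pass 70% of its speed; a pose out of reach is approached as far as the arm can. A call with a number of a shift or a turn outside -1 to 1 is refused whole. A call with a gripper value outside its range is refused whole. The fingers move at their own pace and stop on an object; the grip force is fixed at half the most. Time passes only in rows, so rows that do not move let the fingers close. It gives the time, the measured TCP pose, the force, the opening and the grip force at its end, in the units of the state.
- env.state(): the state, without advancing time (a new reading comes with each control period).
- read_camera(name): name is "side" or "top" or "wrist"; returns a dict with "image" (400x640x3 uint8, red, green, blue), "fx", "fy", "cx", "cy" (pixels), "rvec" (rotation vector, rad) and "tvec" (3), from world to camera coordinates, as OpenCV has them. Camera axes: x right, y down, z forward; pixel columns grow to the right and rows downward; lengths in mm; the calibration is good to about 2 mm. A picture is of the moment at which its call begins. There is no depth.
- env.job_done(): hands the job in; it is judged then, once.
Trained networks look in a picture, given as the dict that the camera call returned (one of the last four; its "shot" number tells which), for a name from the list of things; names that differ only in an ending like _2 or _b are one class to them, and where a whole thing is asked for, a point or a joint stands for the part that bears it (a point fixed in the world has none). Each returns a list of dicts, best first, with "confidence" (0 to 1); they miss things now and then, are a little off and sometimes report something else, mostly with a low value. They report only what shows in the picture. A call takes as long as a camera call. They do not tell look-alikes from the thing itself.
- search_frame(thing, picture): "at" ([column, row] in pixels, amid what is visible of it).
- cut_out(thing, picture): "region" (400x640 bool, what is visible of it) and "at" ([column, row] in pixels, amid what is visible of it).
The state is a dict: "t": time; "joints": joint angles; "qvel": joint speeds; "tau": joint torques, N m; "eef_pos": TCP position; "tcp_rot": TCP orientation; "ft_force": force on the tool from outside, world axes, zero at the start; "moment": the same for the moment, N m; "opening": opening from 0.0 (shut) to 1.0 (fully open); "grip_force": force on a finger pad.
Only numpy, scipy, OpenCV 4.12 (cv2) and the standard library are available. Lean on these libraries where they do the work, as an engineer would, in place of code of your own. Each camera call takes 0.05 s, during which the arm holds its last target. There are 200 camera calls.

## Working session

There is one attempt and no reset: what is moved stays moved. The work goes in short steps, Python scripts to look and compute and a tool call to move; the robot and the scene stay as the last step left them, time stands still between calls to the robot, and variables do not carry over. Pictures are saved under pics/ and viewed, at most 10 in all, crops included, and the job is handed in when it is done.

Besides the shell and the picture viewer there is one more tool, called after "Call:" in YAML: its name, and indented under it one key for each argument. move_arm: Moves the arm, as the interface text tells. Its arguments: {"type":"object","properties":{"commands":{"type":"array","items":{"type":"array"}}},"required":["commands"]}

```bash
mkdir -p pics
cat > h.py <<'E'
import numpy as np, cv2
from cell import env, read_camera, search_frame, cut_out
def P(c):
    R=cv2.Rodrigues(np.array(c["rvec"],float))[0]; return R,np.array(c["tvec"],float).ravel()
def ray(c,uv):
    R,t=P(c); d=R.T@np.array([(uv[0]-c["cx"])/c["fx"],(uv[1]-c["cy"])/c["fy"],1.]); return -R.T@t,d
def onz(c,uv,z):
    o,d=ray(c,uv); return o+d*(z-o[2])/d[2]
def proj(c,p):
    R,t=P(c); q=R@np.array(p,float)+t; return [c["fx"]*q[0]/q[2]+c["cx"],c["fy"]*q[1]/q[2]+c["cy"]]
def tri(obs):
    A=np.zeros((3,3));b=np.zeros(3)
    for c,uv in obs:
        o,d=ray(c,uv); d/=np.linalg.norm(d); M=np.eye(3)-np.outer(d,d); A+=M;b+=M@o
    return np.linalg.solve(A,b)
def save(n,im): cv2.imwrite("pics/"+n+".png",cv2.cvtColor(im,cv2.COLOR_RGB2BGR))
E
python3 - <<'E'
from h import *
ims=[]
for n in ["top","side","wrist"]:
    c=read_camera(n); ims.append(c["image"]); print(n,c["fx"],"campos",ray(c,(0,0))[0].round())
    for k in ["gauge_grip","gauge_flange","button_top","holder","holder_mouth","foot","socket_mid","jar","cup","roll"]:
        print(k,[(np.round(r["at"]).tolist(),round(r["confidence"],2),onz(c,r["at"],50)[:2].round().tolist()) for r in search_frame(k,c)[:3]])
save("a_top",ims[0]);save("a_side",ims[1])
print(env.state())
E
```

```text
top 418.8675657014408 campos [ 402.  -32. 1298.]
gauge_grip [([254.0, 229.0], 0.65, [521.0, 134.0]), ([268.0, 267.0], 0.64, [409.0, 90.0])]
gauge_flange [([269.0, 266.0], 0.97, [410.0, 87.0]), ([259.0, 227.0], 0.63, [526.0, 119.0])]
button_top []
holder [([266.0, 233.0], 0.65, [506.0, 97.0])]
holder_mouth [([267.0, 235.0], 0.87, [501.0, 94.0])]
foot [([362.0, 220.0], 0.83, [546.0, -189.0]), ([258.0, 230.0], 0.26, [517.0, 123.0])]
socket_mid [([361.0, 220.0], 0.94, [546.0, -187.0]), ([254.0, 226.0], 0.45, [527.0, 133.0])]
jar [([359.0, 223.0], 0.67, [536.0, -181.0]), ([295.0, 150.0], 0.66, [763.0, 13.0])]
cup [([185.0, 165.0], 0.76, [715.0, 347.0]), ([360.0, 221.0], 0.24, [542.0, -184.0])]
roll [([453.0, 279.0], 0.79, [368.0, -454.0])]
side 419.1781363295555 campos [ 160. -909.  922.]
gauge_grip [([279.0, 183.0], 0.85, [535.0, 144.0]), ([245.0, 204.0], 0.77, [397.0, 96.0])]
gauge_flange [([279.0, 181.0], 0.71, [539.0, 153.0]), ([248.0, 204.0], 0.66, [405.0, 92.0])]
button_top []
holder [([277.0, 194.0], 0.95, [509.0, 95.0])]
holder_mouth [([281.0, 196.0], 0.77, [515.0, 80.0])]
foot [(
[... 434 characters left out ...]
socket_mid []
jar []
cup []
roll []
{'t': 1.65, 'joints': array([ 1.10238353e+00,  4.90865688e-01,  1.55888309e+00, -1.01298126e-05,
        1.09172780e+00, -1.05641447e-01]), 'qvel': array([-0.00050233,  0.001856  , -0.00025124, -0.00139019, -0.00096526,
        0.00109264]), 'tau': array([ 9.13051463e-05, -6.12460041e+01, -2.58429515e+01,  6.93021063e-02,
        4.45519248e-02,  2.53311595e-05]), 'eef_pos': array([221.79331467, 584.31783011, 404.78810021]), 'tcp_rot': array([3.14147817e+00, 2.11798735e-05, 2.77882597e+00]), 'ft_force': array([-0.31040868, -0.33845616,  0.4052133 ]), 'moment': array([-0.03756356,  0.01047599, -0.00205957]), 'grip_force': 0.0, 'opening': 0.9980583525500746}
```

Run:
```python
import cv2,numpy as np
a=cv2.imread("pics/a_top.png")[120:320,150:490];b=cv2.imread("pics/a_side.png")[110:310,200:440]
a=cv2.resize(a,(800,470),interpolation=3)
cv2.imwrite("pics/b1.png",a);cv2.imwrite("pics/b2.png",cv2.resize(b,None,fx=3,fy=3,interpolation=3)[:600])
```

```text
(no output)
```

View pics/b1.png

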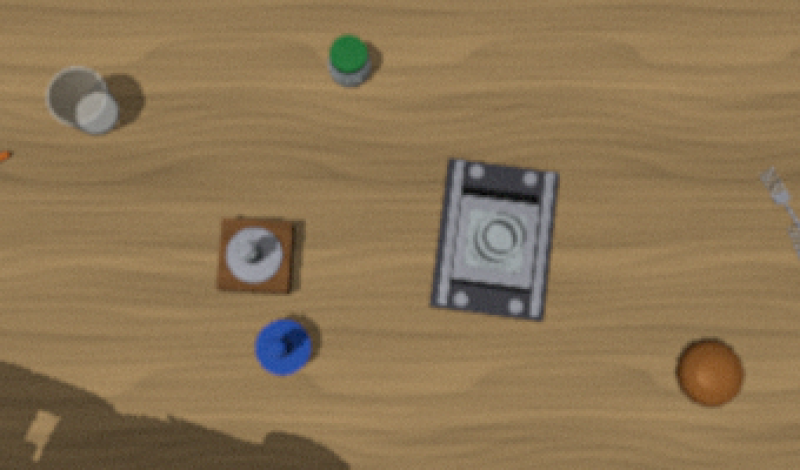

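View pics/b2.png

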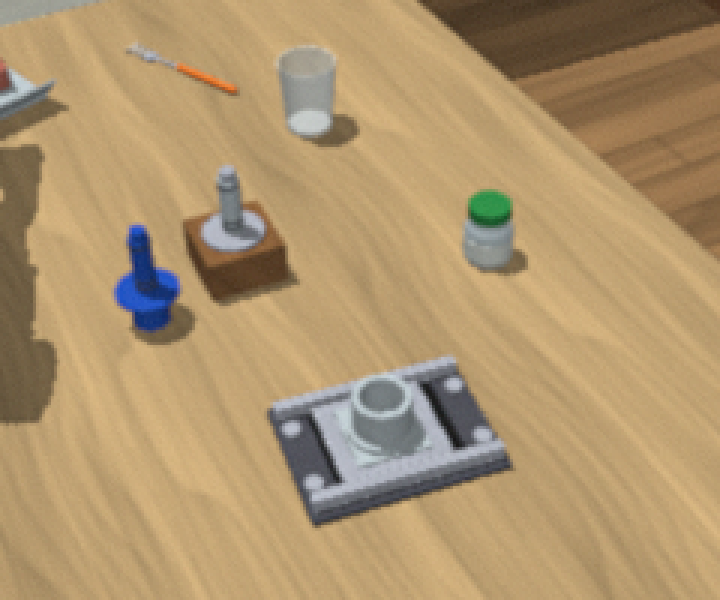

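Candidates: the silver gauge in the wooden block (top 255,228; side 277,183) and the blue lookalike (top 269,267; side 247,203). The text's description fits the silver one, so I choose that. The socket is at top (361,220), and the jar, cup and roll are clear of it. I'm going above the holder to take a close look.

Call:
move_arm:
  commands:
    - [[0.555,-0.955,-0.1],0.9,1]
    - [[0.555,-0.955,-0.1],0.9,1]
    - [[0.555,-0.955,-0.1],0.9,1]
    - [[0.555,-0.955,-0.1],0.9,1]
    - [[0.555,-0.955,-0.1],0.9,1]
    - [[0.555,-0.955,-0.1],0,1]
    - [[0.555,-0.955,-0.1],0,1]
    - [[0.555,-0.955,-0.1],0,1]
    - [[0.555,-0.955,-0.1],0,1]
    - [[0.555,-0.955,-0.1],0,1]
    - [[0.555,-0.955,-0.1],0,1]
    - [[0.555,-0.955,-0.1],0,1]
    - [[0.555,-0.955,-0.1],0,1]
    - [[0.555,-0.955,-0.1],0,1]
    - [[0.555,-0.955,-0.1],0,1]
    - [[0.555,-0.955,-0.1],0,1]
    - [[0.555,-0.955,-0.1],0,1]
    - [[0,0,0],0,1]

```text
t: 3.15
eef_pos: [507.1, 93.5, 353.4]
tcp_rot: [-3.141, 0.001, 3.135]
ft_force: [-1.3, 0.0, -0.9]
opening: 0.999
grip_force: 0.0
```

Run:
```python
from h import *
c=read_camera("wrist"); save("c",c["image"]); print(ray(c,(320,200)))
for k in ["gauge_grip","gauge_flange","holder","button_top"]:
    for r in search_frame(k,c)[:3]: print(k,np.round(r["at"]),round(r["confidence"],2),[onz(c,r["at"],z)[:2].round() for z in (50,93,135)])
r=search_frame("gauge_flange",c)
s=env.state();print(s["t"],s["eef_pos"],s["tcp_rot"])
```

```text
(array([435.71033504,  95.81075101, 333.70297269]), array([ 0.2315676 ,  0.00918051, -0.97305442]))
gauge_grip [310.  70.] 0.96 [array([404.,  92.]), array([409.,  92.]), array([414.,  93.])]
gauge_grip [356. 222.] 0.91 [array([522., 128.]), array([509., 123.]), array([496., 118.])]
gauge_flange [356. 226.] 0.96 [array([526., 128.]), array([512., 123.]), array([499., 118.])]
gauge_flange [308.  70.] 0.76 [array([404.,  90.]), array([409.,  91.]), array([414.,  92.])]
gauge_flange [362. 260.] 0.41 [array([556., 134.]), array([538., 128.]), array([520., 122.])]
holder [343. 180.] 0.56 [array([487., 117.]), array([479., 114.]), array([471., 110.])]
button_top [304.  56.] 0.71 [array([394.,  87.]), array([400.,  89.]), array([407.,  90.])]
button_top [363. 260.] 0.61 [array([556., 134.]), array([537., 129.]), array([520., 123.])]
button_top [346. 181.] 0.31 [array([488., 119.]), array([480., 116.]), array([472., 112.])]
3.45 [504.34239146  98.18612939 353.9573497 ] [3.14141683e+00 1.00748280e-04 3.14009525e+00]
```

View pics/c.png

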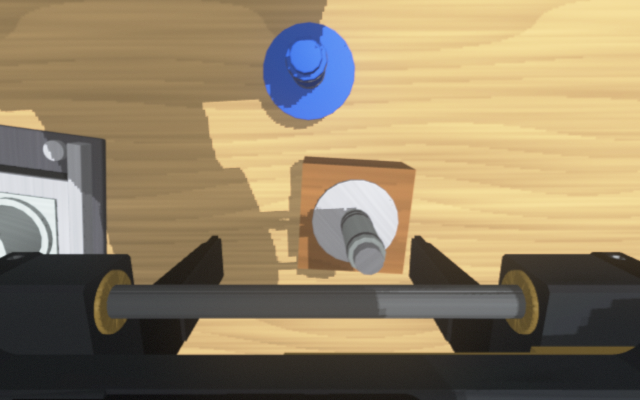

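The silver gauge stands in the block (flange about 356,218, button about 369,261). The blue one is at (308,70) and the foot is at the left edge. Next I'm fitting the gauge's outline for its position.

```bash
cat >> h.py <<'E'
from scipy.optimize import minimize
def sil(c,x,y,parts,shape=(400,640)):
    m=np.zeros(shape,np.uint8); a=np.linspace(0,2*np.pi,40)
    for r,z0,z1 in parts:
        pts=np.array([proj(c,(x+r*np.cos(t),y+r*np.sin(t),z)) for z in (z0,z1) for t in a],np.float32)
        cv2.fillConvexPoly(m,np.round(cv2.convexHull(pts)*16).astype(np.int32),1,shift=4)
    return m>0
GAUGE=lambda zf:[(35,zf,zf+5),(12,zf+5,zf+75),(9,zf+75,zf+85)]
def fit(c,mask,parts,x0):
    f=lambda p:-(lambda s:(s&mask).sum()/(s|mask).sum())(sil(c,p[0],p[1],parts))
    r=minimize(f,x0,method="Nelder-Mead",options=dict(initial_simplex=[x0,[x0[0]+6,x0[1]],[x0[0],x0[1]+6]],xatol=.1,fatol=1e-4)); return r.x,-r.fun
E
python3 - <<'E'
from h import *
for n in ("wrist","top","side"):
    c=read_camera(n)
    for r in cut_out("gauge_grip",c)[:3]:
        print(n,np.round(r["at"]),r["region"].sum(),round(r["confidence"],2))
        for z in (45,50,55): print(z,fit(c,r["region"],GAUGE(z),[519,126]) if abs(onz(c,r["at"],80)[0]-515)<40 else "blue")
E
```

```text
wrist [350. 228.] 5964 0.82
45 (array([522.60335042, 126.6509272 ]), np.float64(0.9908272181454303))
50 (array([520.58240365, 125.91016194]), np.float64(0.964736331284374))
55 (array([518.5557455 , 124.97090104]), np.float64(0.9292614521657837))
wrist [301.  75.] 6986 0.56
45 blue
50 blue
55 blue
top [278. 268.] 43 0.43
45 blue
50 blue
55 blue
side [277. 186.] 320 0.85
45 (array([524.85351562, 134.23828125]), np.float64(0.8255208333333334))
50 (array([522.96020508, 128.77001953]), np.float64(0.8153846153846154))
55 (array([522.69026184, 122.04299927]), np.float64(0.8096446700507615))
side [246. 206.] 417 0.66
45 blue
50 blue
55 blue
```

Call:
move_arm:
  commands:
    - [[0.55,0.93,0],0,1]
    - [[0,0,0],0,1]
    - [[0,0,0],0,1]
    - [[0,0,0],0,1]

```text
t: 4.08
eef_pos: [521.0, 125.2, 353.6]
tcp_rot: [-3.142, -0.001, 3.14]
ft_force: [0.5, -0.3, 0.4]
opening: 0.998
grip_force: 0.0
```

Run:
```python
from h import *
c=read_camera("wrist"); s=env.state();print(s["t"],s["eef_pos"],s["tcp_rot"])
for r in cut_out("gauge_grip",c)[:3]:
    print(np.round(r["at"]),r["region"].sum(),round(r["confidence"],2))
    if abs(onz(c,r["at"],80)[0]-515)<40:
        for z in (46,50): print(z,fit(c,r["region"],GAUGE(z),[519,126]))
r=[r for r in cut_out("holder",c)][:1]
for q in r: print(q["confidence"],q["region"].sum())
im=c["image"].copy(); sm=sil(c,521,126,GAUGE(50)).astype(np.uint8); cs,_=cv2.findContours(sm,0,1); cv2.drawContours(im,cs,-1,(255,0,0),1)
save("d",cv2.resize(im[100:320,200:500],None,fx=2.6,fy=2.6))
```

```text
4.1333 [520.98956737 124.93915988 353.62082656] [-3.14153257e+00 -5.79936904e-04  3.13903651e+00]
[314. 203.] 5968 0.79
46 (array([521.86299936, 125.5561261 ]), np.float64(0.988812823509768))
50 (array([521.20654392, 125.83421516]), np.float64(0.9762800588908883))
[267.  51.] 7241 0.79
0.89 6550
```

View pics/d.png

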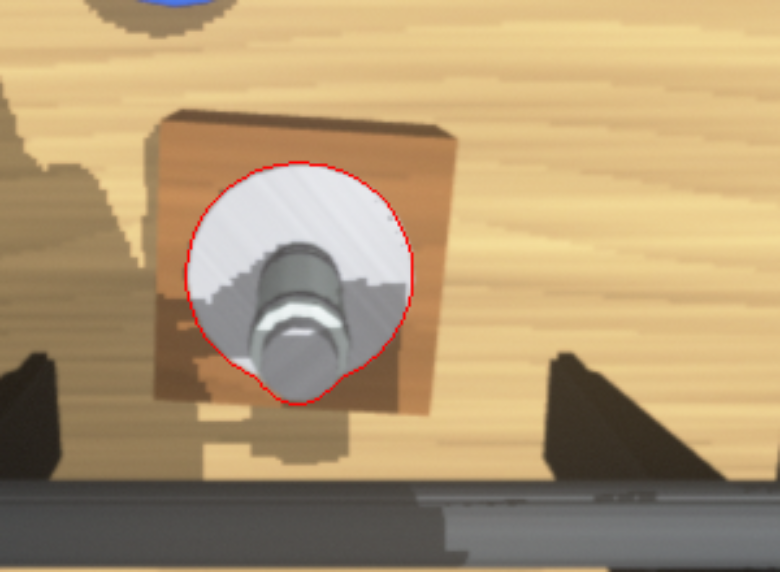

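The crop shows the silver gauge with the fitted outline lying on it, centred in the block between the open fingers. Descending to grip.

Call:
move_arm:
  commands:
    - [[0,0.03,-0.8],0,1]
    - [[0,0,-0.8],0,1]
    - [[0,0,-0.7],0,1]
    - [[0,0,-0.5],0,1]
    - [[0,0,-0.2],0,1]
    - [[0,0,0],0,1]
    - [[0,0,0],0,-1]
    - [[0,0,0],0,-1]
    - [[0,0,0],0,-1]
    - [[0,0,0],0,-1]
    - [[0,0,0],0,-1]
    - [[0,0,0],0,-1]
    - [[0,0,0],0,-1]
    - [[0,0,0],0,-1]

```text
t: 5.4
eef_pos: [521.3, 126.1, 263.8]
tcp_rot: [3.141, 0.0, 3.139]
ft_force: [-0.9, -0.7, -0.6]
opening: 0.496
grip_force: 0.0
```

Call:
move_arm:
  commands:
    - [[0,0,0],0,-1]
    - [[0,0,0],0,-1]
    - [[0,0,0],0,-1]
    - [[0,0,0],0,-1]
    - [[0,0,0],0,-1]
    - [[0,0,0],0,-1]
    - [[0,0,0],0,-1]

```text
t: 5.98
eef_pos: [521.3, 126.0, 263.8]
tcp_rot: [-3.142, -0.0, 3.139]
ft_force: [-0.0, -2.4, -0.2]
opening: 0.252
grip_force: 30.0
```

Call:
move_arm:
  commands:
    - [[0,0,0.4],0,-1]
    - [[0,0,0.8],0,-1]
    - [[0,0,0.9],0,-1]
    - [[0,0,0.9],0,-1]
    - [[0,0,0.67],0,-1]
    - [[0.12,-0.5,0],0,-1]
    - [[0.23,-0.9,0],0,-1]
    - [[0.23,-0.9,0],0,-1]
    - [[0.23,-0.9,0],0,-1]
    - [[0.23,-0.9,0],0,-1]
    - [[0.23,-0.9,0],0,-1]
    - [[0.23,-0.9,0],0,-1]
    - [[0.23,-0.9,0],0,-1]
    - [[0.23,-0.9,0],0,-1]
    - [[0.23,-0.9,0],0,-1]
    - [[0.23,-0.9,0],0,-1]
    - [[0.23,-0.9,0],0,-1]
    - [[0,-0.2,0],0,-1]
    - [[0,0,0],0,-1]
    - [[0,0,0],0,-1]

```text
t: 7.65
eef_pos: [600.5, -191.6, 373.2]
tcp_rot: [3.141, -0.001, 3.138]
ft_force: [0.6, 0.8, -4.1]
opening: 0.246
grip_force: 30.0
```

Run:
```python
from h import *
c=read_camera("wrist"); s=env.state();print(s["t"],s["eef_pos"],s["tcp_rot"],s["ft_force"])
np.savez("c1.npz",**c); np.save("c1p.npy",s["eef_pos"])
for k in ("socket_mid","foot","gauge_grip"):
    for r in search_frame(k,c)[:2]: print(k,np.round(r["at"]),round(r["confidence"],2),onz(c,r["at"],64).round())
save("e",c["image"])
```

```text
7.7 [ 600.58626588 -191.10249247  373.46608387] [ 3.14071337e+00 -1.00110369e-03  3.13897278e+00] [-0.2344505   0.41364401 -3.25245238]
socket_mid [318. 103.] 0.82 [ 520. -188.   64.]
foot [321. 107.] 0.71 [ 523. -185.   64.]
gauge_grip [316. 235.] 0.96 [ 628. -190.   64.]
```

View pics/e.png

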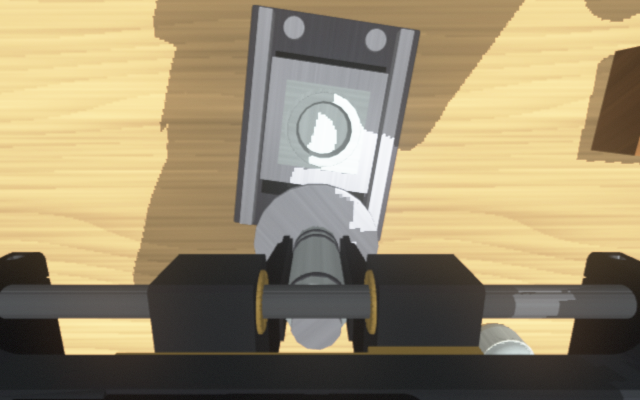

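The gauge is in the grip, its flange at about (316,235). The socket is fully visible, with the bore circle at about (323,129).

Run:
```python
from h import *
c=dict(np.load("c1.npz")); c={k:v for k,v in c.items()}
g=cv2.cvtColor(c["image"],cv2.COLOR_RGB2GRAY).astype(float); g=cv2.GaussianBlur(g,(0,0),1)
gx,gy=cv2.Sobel(g,6,1,0),cv2.Sobel(g,6,0,1); mag=np.minimum(np.hypot(gx,gy),60).astype(np.float32)
# robust: sum of capped gradient along rim circles, bore (22) and outer (29)
a=np.linspace(0,2*np.pi,120,endpoint=False)
def sc(x,y,r):
    p=np.array([proj(c,(x+r*np.cos(t),y+r*np.sin(t),64)) for t in a],np.float32)
    return cv2.remap(mag,p[:,0].reshape(-1,1),p[:,1].reshape(-1,1),1).mean()
x0,y0=onz(c,(323,129),64)[:2]; print(x0,y0)
for rs in ((22,),(29,),(22,29)):
    b=sorted([(sum(sc(x0+i,y0+j,r) for r in rs),x0+i,y0+j) for i in range(-10,11) for j in range(-10,11)])[-4:]
    print(rs,np.round(b,1).tolist())
x,y=b[-1][1:]
im=cv2.resize(c["image"],None,fx=4,fy=4,interpolation=2)
for r,col in ((22,(255,0,0)),(29,(0,160,0))):
    p=np.array([proj(c,(x+r*np.cos(t),y+r*np.sin(t),64)) for t in a]); cv2.polylines(im,[np.round(p*4+2).astype(np.int32)],True,col,1)
save("f",im[280:780,1000:1700])
```

```text
539.7964470768139 -183.69465479024512
(22,) [[55.5, 539.8, -184.7], [56.8, 539.8, -182.7], [58.0, 540.8, -183.7], [59.9, 539.8, -183.7]]
(29,) [[31.1, 545.8, -174.7], [31.3, 544.8, -173.7], [31.9, 544.8, -174.7], [31.9, 543.8, -173.7]]
(22, 29) [[77.6, 539.8, -184.7], [79.7, 539.8, -182.7], [82.1, 540.8, -183.7], [83.7, 539.8, -183.7]]
```

View pics/f.png

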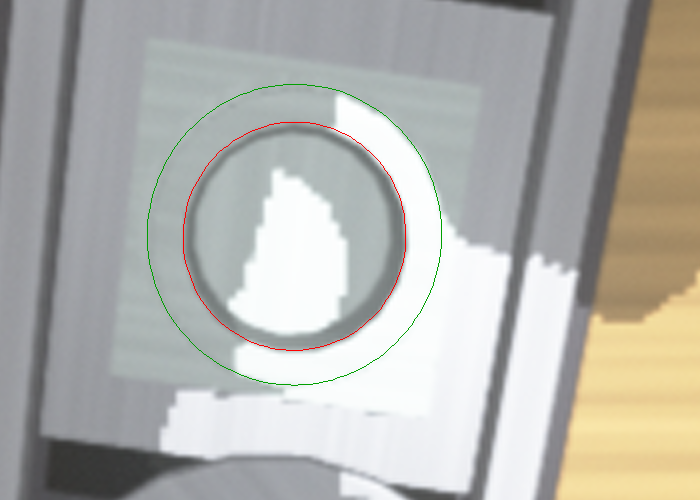

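Bore found: the red circle lies on the rim at (540, −184). Going above it and lowering to just over the rim.

Call:
move_arm:
  commands:
    - [[-0.4,0.08,0],0,-1]
    - [[-0.7,0.08,0],0,-1]
    - [[-0.6,0.08,0],0,-1]
    - [[-0.33,0.01,0],0,-1]
    - [[0,0,-0.6],0,-1]
    - [[0,0,-0.6],0,-1]
    - [[0,0,-0.4],0,-1]
    - [[0,0,0],0,-1]
    - [[0,0,0],0,-1]
    - [[0,0,0],0,-1]

```text
t: 8.68
eef_pos: [540.3, -184.3, 326.7]
tcp_rot: [-3.141, 0.001, 3.139]
ft_force: [-0.1, 0.3, -3.7]
opening: 0.248
grip_force: 30.0
```

Call:
move_arm:
  commands:
    - [[-0.02,0.02,-0.1],0,-1]
    - [[0,0,-0.1],0,-1]
    - [[0,0,-0.08],0,-1]
    - [[0,0,-0.05],0,-1]
    - [[0,0,0],0,-1]
    - [[0,0,0],0,-1]

```text
t: 9.18
eef_pos: [539.4, -183.9, 316.1]
tcp_rot: [-3.142, 0.0, 3.139]
ft_force: [0.7, -0.7, -2.5]
opening: 0.249
grip_force: 30.0
```

Call:
move_arm:
  commands:
    - [[0,0,-0.05],0,-1]
    - [[0,0,-0.05],0,-1]
    - [[0,0,-0.03],0,-1]
    - [[0,0,0],0,-1]
    - [[0,0,0],0,-1]

```text
t: 9.6
eef_pos: [539.5, -183.9, 312.1]
tcp_rot: [-3.141, 0.001, 3.139]
ft_force: [2.7, -1.8, -3.0]
opening: 0.252
grip_force: 30.0
```

Call:
move_arm:
  commands:
    - [[0.03,-0.02,-0.05],0,-1]
    - [[0,0,-0.1],0,-1]
    - [[0,0,-0.1],0,-1]
    - [[0,0,0],0,-1]
    - [[0,0,0],0,-1]

```text
t: 10.02
eef_pos: [540.2, -184.4, 304.2]
tcp_rot: [3.141, -0.001, 3.139]
ft_force: [0.9, -1.0, -3.2]
opening: 0.248
grip_force: 30.0
```

Call:
move_arm:
  commands:
    - [[0.01,-0.01,-0.15],0,-1]
    - [[0,0,-0.2],0,-1]
    - [[0,0,-0.2],0,-1]
    - [[0,0,-0.15],0,-1]
    - [[0,0,-0.08],0,-1]
    - [[0,0,0],0,-1]
    - [[0,0,0],0,-1]

```text
t: 10.6
eef_pos: [540.6, -184.8, 281.0]
tcp_rot: [3.141, -0.0, 3.139]
ft_force: [-0.2, 0.3, -3.2]
opening: 0.25
grip_force: 30.0
```

Call:
move_arm:
  commands:
    - [[0,0,-0.04],0,-1]
    - [[0,0,-0.04],0,-1]
    - [[0,0,-0.03],0,-1]
    - [[0,0,0],0,-1]
    - [[0,0,0],0,-1]

```text
t: 11.02
eef_pos: [540.5, -184.7, 277.9]
tcp_rot: [3.142, 0.0, 3.139]
ft_force: [-0.4, -0.8, -4.1]
opening: 0.247
grip_force: 30.0
```

Call:
move_arm:
  commands:
    - [[0,0,-0.02],0,-1]
    - [[0,0,-0.02],0,-1]
    - [[0,0,0],0,-1]
    - [[0,0,0],0,-1]

```text
t: 11.35
eef_pos: [540.5, -184.7, 277.0]
tcp_rot: [-3.142, 0.0, 3.139]
ft_force: [-1.0, 0.2, 2.7]
opening: 0.248
grip_force: 30.0
```

Contact at the expected height (about +6.5 N over the weight), so the flange is seated. Releasing, rising and closing the fingers above the button.

Call:
move_arm:
  commands:
    - [[0,0,0],0,0]
    - [[0,0,0],0,0]
    - [[0,0,0],0,0]
    - [[0,0,0],0,0]
    - [[0,0,0],0,0]
    - [[0,0,0.5],0,0]
    - [[0,0,0.8],0,0]
    - [[0,0,0.8],0,0]
    - [[0,0,0.3],0,0]
    - [[0,0,0],0,-1]
    - [[0,0,0],0,-1]
    - [[0,0,0],0,-1]
    - [[0,0,0],0,-1]
    - [[0,0,0],0,-1]
    - [[0,0,0],0,-1]
    - [[0,0,0],0,-1]
    - [[0,0,0],0,-1]
    - [[0,0,0],0,-1]
    - [[0,0,0],0,-1]

```text
t: 12.93
eef_pos: [540.5, -184.7, 348.6]
tcp_rot: [3.141, -0.0, 3.139]
ft_force: [-0.1, 0.1, 0.1]
opening: 0.007
grip_force: 0.0
```

Run:
```python
from h import *
s=env.state();print(s["t"],s["eef_pos"],s["ft_force"],s["opening"])
c=read_camera("wrist"); d=read_camera("side"); a=cv2.resize(d["image"][190:310,260:400],(560,480),interpolation=2)
g=cut_out("gauge_grip",c)
for r in g[:2]: print(r["confidence"],r["at"],onz(c,r["at"],90).round(),fit(c,r["region"],GAUGE(64),[541,-184]))
save("g",np.hstack([a[:400],c["image"][:,200:440]]))
```

```text
12.9333 [ 540.52900813 -184.71792354  348.61490087] [-0.11533953  0.05218326  0.11488292] 0.006912672146567359
0.75 [315.9, 207.3] [ 531. -183.   90.] (array([ 540.05068719, -183.60903192]), np.float64(0.8478813559322034))
0.75 [629.3, 38.1] [424.  10.  90.] (array([ 541., -184.]), np.float64(0.0))
```

View pics/g.png

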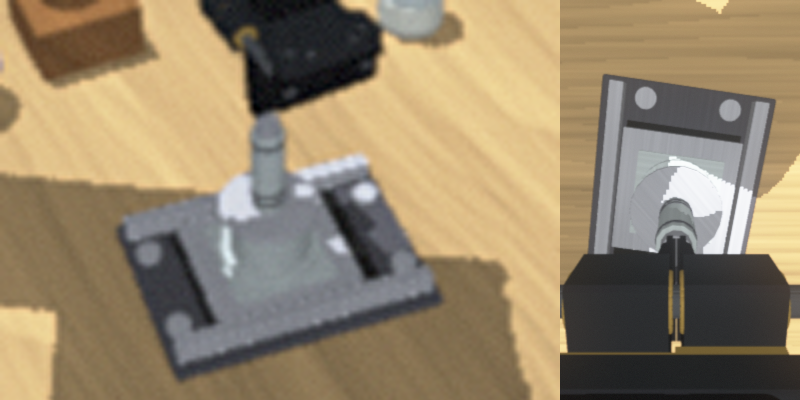

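Gauge seated flat on the rim, closed fingers directly above the button. Pressing in small steps.

Call:
move_arm:
  commands:
    - [[0,0,-0.15],0,-1]
    - [[0,0,-0.12],0,-1]
    - [[0,0,-0.04],0,-1]
    - [[0,0,-0.04],0,-1]
    - [[0,0,-0.04],0,-1]
    - [[0,0,0],0,-1]

```text
t: 13.58
eef_pos: [540.6, -184.7, 337.3]
tcp_rot: [-3.142, 0.0, 3.139]
ft_force: [-2.2, 0.5, 8.2]
opening: 0.007
grip_force: 4.0
```

Call:
move_arm:
  commands:
    - [[0,0,-0.04],0,-1]
    - [[0,0,-0.04],0,-1]
    - [[0,0,-0.04],0,-1]
    - [[0,0,0],0,-1]
    - [[0,0,0],0,-1]

```text
t: 14.0
eef_pos: [540.5, -184.7, 334.2]
tcp_rot: [-3.141, 0.001, 3.139]
ft_force: [-2.9, 0.6, 11.3]
opening: 0.005
grip_force: 5.4
```

Call:
move_arm:
  commands:
    - [[0,0,-0.03],0,-1]
    - [[0,0,-0.02],0,-1]
    - [[0,0,0],0,-1]
    - [[0,0,0],0,-1]
    - [[0,0,0],0,-1]

```text
t: 14.42
eef_pos: [540.6, -184.7, 333.1]
tcp_rot: [-3.141, 0.001, 3.139]
ft_force: [-3.4, 1.2, 12.8]
opening: 0.004
grip_force: 6.8
```

Call:
move_arm:
  commands:
    - [[0,0,-0.02],0,-1]
    - [[0,0,0],0,-1]
    - [[0,0,0],0,-1]
    - [[0,0,0],0,-1]
    - [[0,0,0],0,-1]

```text
t: 14.83
eef_pos: [540.6, -184.7, 332.8]
tcp_rot: [-3.141, 0.002, 3.139]
ft_force: [-3.4, 0.8, 16.1]
opening: 0.005
grip_force: 8.0
```

Force has stiffened to 16 N, so the button is fully down. Letting it up, opening and going back to the handle.

Call:
move_arm:
  commands:
    - [[0,0,0.05],0,-1]
    - [[0,0,0.1],0,-1]
    - [[0,0,0.2],0,-1]
    - [[0,0,0.23],0,-1]
    - [[0,0,0],0,0]
    - [[0,0,0],0,0]
    - [[0,0,0],0,0]
    - [[0,0,0],0,0]
    - [[0,0,0],0,0]
    - [[0,0,0],0,0]
    - [[0,0,0],0,0]
    - [[0,0,0],0,0]
    - [[0,0,0],0,0]
    - [[0,0,0],0,0]
    - [[0,0,0],0,0]

```text
t: 16.08
eef_pos: [540.5, -184.7, 348.7]
tcp_rot: [3.142, 0.0, 3.139]
ft_force: [-0.3, -0.7, -0.1]
opening: 0.501
grip_force: 0.0
```

Run:
```python
from h import *
c=read_camera("wrist"); s=env.state();print(s["t"],s["eef_pos"],s["ft_force"],s["opening"])
for r in cut_out("gauge_grip",c)[:1]: print(r["confidence"],r["at"],[fit(c,r["region"],GAUGE(z),[541,-184]) for z in (60,64)])
```

```text
16.1333 [ 540.53890696 -184.71633198  348.64073297] [-0.10928384  0.00972067  0.36389813] 0.4978171341308259
0.79 [315.3, 212.4] [(array([ 541.10178987, -183.07044315]), np.float64(0.9856094402072241)), (array([ 539.82306528, -183.43451953]), np.float64(0.9757575757575757))]
```

Call:
move_arm:
  commands:
    - [[0,0.02,-0.5],0,0]
    - [[0,0,-0.8],0,0]
    - [[0,0,-0.7],0,0]
    - [[0,0,-0.36],0,0]
    - [[0,0,0],0,0]
    - [[0,0,0],0,-1]
    - [[0,0,0],0,-1]
    - [[0,0,0],0,-1]
    - [[0,0,0],0,-1]
    - [[0,0,0],0,-1]
    - [[0,0,0],0,-1]
    - [[0,0,0],0,-1]
    - [[0,0,0],0,-1]

```text
t: 17.27
eef_pos: [540.7, -184.3, 278.3]
tcp_rot: [-3.141, 0.001, 3.139]
ft_force: [0.7, -1.7, 3.2]
opening: 0.25
grip_force: 30.0
```

Call:
move_arm:
  commands:
    - [[0,0,0.05],0,-1]
    - [[0,0,0.1],0,-1]
    - [[0,0,0.1],0,-1]
    - [[0,0,0],0,-1]

```text
t: 17.6
eef_pos: [540.5, -184.0, 285.5]
tcp_rot: [3.141, -0.0, 3.139]
ft_force: [0.1, -0.5, -3.5]
opening: 0.251
grip_force: 30.0
```

Call:
move_arm:
  commands:
    - [[0,0,0.15],0,-1]
    - [[0,0,0.2],0,-1]
    - [[0,0,0.2],0,-1]
    - [[0,0,0.2],0,-1]
    - [[0,0,0.2],0,-1]
    - [[0,0,0.2],0,-1]
    - [[0,0,0.3],0,-1]
    - [[0,0,0.5],0,-1]
    - [[0,0,0.6],0,-1]
    - [[0,0,0.4],0,-1]
    - [[0,0,0],0,-1]

```text
t: 18.52
eef_pos: [540.6, -184.1, 376.9]
tcp_rot: [-3.14, 0.004, 3.139]
ft_force: [0.0, 0.7, -3.2]
opening: 0.248
grip_force: 30.0
```

Run:
```python
from h import *
s=env.state();print(s["t"],s["eef_pos"],s["ft_force"],s["opening"])
d=read_camera("side")
for k in ("tip_a","gauge_flange"):
    print(k,[(np.round(r["at"]).tolist(),round(r["confidence"],2)) for r in search_frame(k,d)[:3]])
u,v=map(int,proj(d,[s["eef_pos"][0],s["eef_pos"][1],s["eef_pos"][2]-240])); print(u,v)
a=cv2.resize(d["image"][v-50:v+50,u-60:u+60],(720,600),interpolation=2); save("i",a)
```

```text
18.5167 [ 540.63459189 -184.13317168  376.85569926] [ 0.04266099  0.73175243 -3.21512078] 0.24781773354182407
tip_a []
gauge_flange [([248.0, 205.0], 0.88), ([327.0, 216.0], 0.83)]
326 223
```

View pics/i.png

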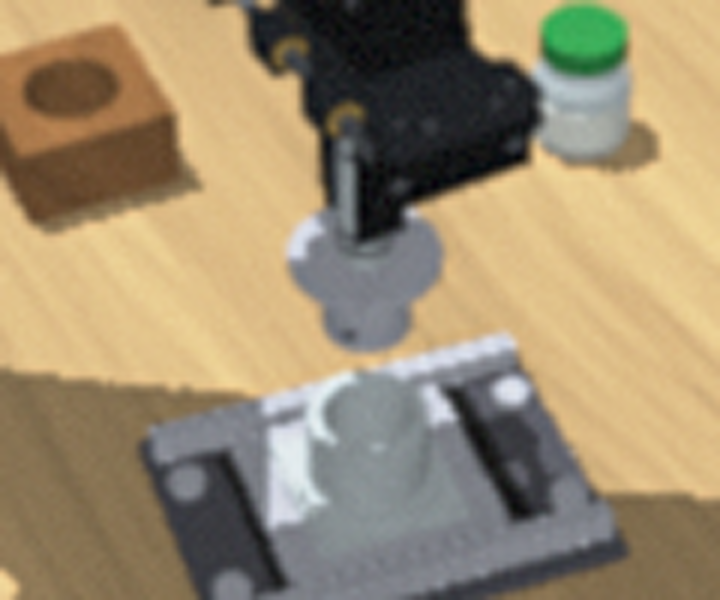

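The gauge hangs clean from the fingers (head at 368,320, with the plunger spot at its side). The socket is undisturbed and the empty hole of the holder shows at upper left. Carrying it to just beyond the holder for a look at the hole.

Call:
move_arm:
  commands:
    - [[0.05,0.5,0],0,-1]
    - [[0.1,0.9,0],0,-1]
    - [[0.1,0.9,0],0,-1]
    - [[0.1,0.9,0],0,-1]
    - [[0.1,0.9,0],0,-1]
    - [[0.1,0.9,0],0,-1]
    - [[0.1,0.9,0],0,-1]
    - [[0.1,0.9,0],0,-1]
    - [[0.1,0.9,0],0,-1]
    - [[0.1,0.9,0],0,-1]
    - [[0.1,0.9,0],0,-1]
    - [[0.15,0.7,0],0,-1]
    - [[0.2,0.13,0],0,-1]
    - [[0,0,0],0,-1]
    - [[0,0,0],0,-1]

```text
t: 19.92
eef_pos: [582.6, 125.4, 373.0]
tcp_rot: [-3.141, -0.002, 3.139]
ft_force: [-0.5, 0.3, -3.5]
opening: 0.246
grip_force: 30.0
```

Run:
```python
from h import *
c=read_camera("wrist"); s=env.state();print(s["t"],s["eef_pos"],s["ft_force"])
im=cv2.resize(c["image"],None,fx=3,fy=3,interpolation=2); a=np.linspace(0,2*np.pi,80)
for x,y,col in ((521.4,125.8,(255,0,0)),):
    p=np.array([proj(c,(x+27*np.cos(t),y+27*np.sin(t),50)) for t in a]); cv2.polylines(im,[np.round(p*3+1).astype(np.int32)],True,col,1)
u,v=map(int,proj(c,(521,126,50))); print(u,v)
v0=max(0,3*v-220);u0=max(0,3*u-300)
save("j",im[v0:v0+500,u0:u0+600])
```

```text
19.9667 [582.46344927 124.98984825 373.15515072] [-0.41825134 -0.26219052 -3.53274029]
314 127
```

View pics/j.png

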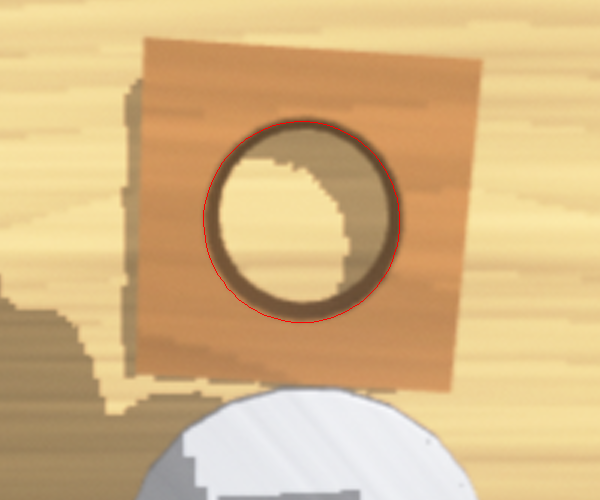

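The hole lies within half a millimetre of the drawn circle at (521,126). Going over it and lowering.

Call:
move_arm:
  commands:
    - [[-0.4,0.03,0],0,-1]
    - [[-0.7,0.01,0],0,-1]
    - [[-0.6,0,0],0,-1]
    - [[-0.35,0,0],0,-1]
    - [[0,0,-0.6],0,-1]
    - [[0,0,-0.7],0,-1]
    - [[0,0,-0.6],0,-1]
    - [[0,0,-0.2],0,-1]
    - [[0,0,0],0,-1]
    - [[0,0,0],0,-1]

```text
t: 20.8
eef_pos: [521.4, 126.6, 311.3]
tcp_rot: [3.142, 0.0, 3.138]
ft_force: [0.3, -0.1, -4.0]
opening: 0.251
grip_force: 30.0
```

Call:
move_arm:
  commands:
    - [[0,0,-0.2],0,-1]
    - [[0,0,-0.25],0,-1]
    - [[0,0,-0.3],0,-1]
    - [[0,0,-0.3],0,-1]
    - [[0,0,-0.25],0,-1]
    - [[0,0,-0.1],0,-1]
    - [[0,0,-0.05],0,-1]
    - [[0,0,0],0,-1]
    - [[0,0,0],0,-1]

```text
t: 21.55
eef_pos: [521.1, 127.0, 267.5]
tcp_rot: [3.141, 0.0, 3.139]
ft_force: [0.0, -0.3, -3.0]
opening: 0.248
grip_force: 30.0
```

Call:
move_arm:
  commands:
    - [[0,0,-0.04],0,-1]
    - [[0,0,-0.03],0,-1]
    - [[0,0,-0.02],0,-1]
    - [[0,0,0],0,-1]
    - [[0,0,0],0,-1]

```text
t: 21.97
eef_pos: [521.0, 127.0, 265.3]
tcp_rot: [3.141, 0.001, 3.139]
ft_force: [-2.0, -1.8, 6.1]
opening: 0.247
grip_force: 30.0
```

Contact: the flange is on the block. Releasing and rising clear.

Call:
move_arm:
  commands:
    - [[0,0,0],0,0.2]
    - [[0,0,0],0,0.2]
    - [[0,0,0],0,0.2]
    - [[0,0,0],0,0.2]
    - [[0,0,0],0,0.2]
    - [[0,0,0],0,0.2]
    - [[0,0,0],0,0.2]
    - [[0,0,0.5],0,0.2]
    - [[0,0,0.8],0,0.2]
    - [[0,0,0.9],0,0.2]
    - [[0,0,0.8],0,0.2]
    - [[0,0,0.5],0,0.2]
    - [[0,0,0],0,0.2]
    - [[0,0,0],0,0.2]
    - [[0,0,0],0,0.2]

```text
t: 23.22
eef_pos: [520.8, 126.9, 368.8]
tcp_rot: [-3.142, -0.001, 3.139]
ft_force: [0.3, -0.1, 0.2]
opening: 0.603
grip_force: 0.0
```

Run:
```python
from h import *
c=read_camera("wrist"); d=read_camera("side"); s=env.state();print(s["t"],s["eef_pos"],s["ft_force"],s["opening"])
for r in cut_out("gauge_grip",c)[:2]: print(r["at"],[fit(c,r["region"],GAUGE(z),[521,126]) for z in (46,50)])
a=cv2.resize(d["image"][130:280,220:400],(480,400),interpolation=2)
save("k",np.hstack([a,c["image"][:,170:480]]))
```

```text
23.3167 [520.94174106 126.97331348 368.48891337] [ 0.25156171  0.8933336  -0.49823588] 0.6019331051267947
[265.5, 55.5] [(array([521., 126.]), np.float64(0.0)), (array([521., 126.]), np.float64(0.0))]
[315.4, 197.9] [(array([521.58261085, 128.4571141 ]), np.float64(0.9843400447427293)), (array([520.59390068, 128.69222546]), np.float64(0.9691549552838109))]
```

View pics/k.png

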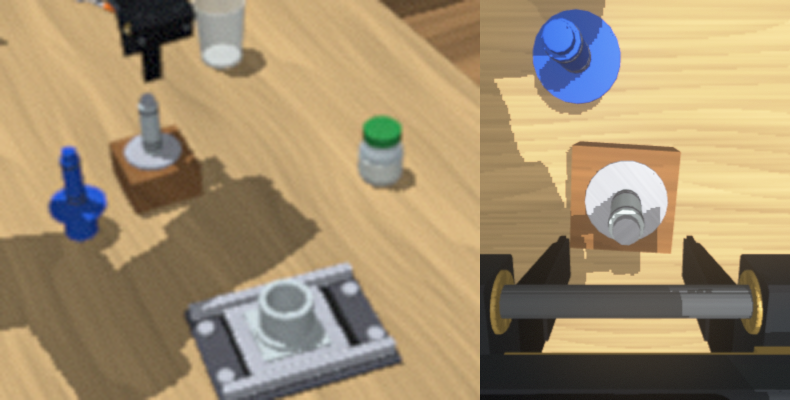

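The gauge stands flat in its holder, the robot is clear, and nothing else has moved. Handing in.

```bash
python3 -c "
from cell import env
print(env.job_done())"
```

```text
the job is handed in; nothing more can be done
None
```

I handed the job in after about 23 s: the gauge was seated in the socket, its button pressed fully down (16 N) and released, then drawn straight out and stood back in its holder; the plungers' 44 mm reading was too fine to confirm in the pictures.

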